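Re-arm the stone-graining turntable and hold its dead-man lever in the run position

ROBOT

A 6-joint arm with a two-finger parallel gripper is mounted at the origin on the work surface. World frame = base frame: x ahead of the robot, y to its left, z up, the work surface at z = 0. Lengths are in m, angles in rad, forces in N, time in s.
With the tool pointing down it reaches from about 0.35 to 0.85 m from the base axis. Payload 8.1 kg.
Tool frame: the origin (TCP) lies at the very end of the fingers, on their centre line; the grasp point (between the pads) lies 19 mm behind it; z points along the fingers, y is the line along which they close (so a half turn about z gives the same grasp; the last joint's range is limited). The gripper opens to 93 mm and grips with 3 to 60 N. Pads are 15 mm wide; open, the fingers measure 128 mm over their backs; the gripper's body (75 mm by 188 mm) begins 65 mm behind the grasp point.
Start: joints at [1.156, 0.13, 1.488, -0, 1.523, -0.085], TCP at [0.194, 0.568, 0.219] pointing down, gripper open.
Joint ranges: [-2.96, 2.96], [-0.89, 2.26], [0.02, 2.5], [-1.34, 4.48], [0, 2.73], [-2.66, 2.66]. Speed limits (rad/s): [2.39, 2.39, 2.79, 3.14, 3.14, 3.14].

INTERFACE

Orientations are given as a rotation vector (axis times angle).
In Python, from plant import read_state, eyes, workorder gives the robot as it stands. The module is installed in compiled form; this text tells all that it offers.
- The arm moves only by the tool play_rows, never from a script. Its argument "targets" is one flat list of numbers, 4 for each row, row after row: the shift along the tool's x, y, z in cm, then the turn about the tool's z in degrees. In form: [dx, dy, dz, roll, dx, dy, dz, roll, ...]. A call has 1 to 8 rows; each row is the pose to reach, as a shift and turn from the pose commanded when the call began, along the tool's axes at that moment; what a row does not reach only later rows make up. A row lasts 1/12 s, in which the tool goes at most 41.7 mm and 7.16 degrees, less where a joint would pass 70% of its speed; a pose out of reach is approached as far as the arm can. A call with a gripper value outside its range is refused whole. "grip" is the finger opening in cm, from 0 to 9.3, set as the call begins (left out, the last holds). The fingers move at their own pace and stop on an object; "grip_force" is the grip in N (left out, the last holds). Time passes only in rows, so rows that repeat a pose let the fingers close. It gives the time, the measured TCP pose, the force, the opening and the grip force at its end, in the units of the state.
- read_state(): the state, without advancing time (a new reading comes with each control period).
- eyes.read_camera(name): name is "scene" or "top" or "wrist"; returns a dict with "image" (480x640x3 uint8, red, green, blue), "vfov" (degrees; the focal length in pixels is half the picture's height over the tangent of half this angle, whatever the lens; pixels are square), "cx", "cy" (the principal point, pixels), "k1" (the pictures are not rectified: a ray, as slopes to the right and down, at radius r is drawn at 1 + k1 r^2 times it, then the intrinsics apply), "cam_to_world" (4x4, takes a point from camera to world coordinates); the wrist camera has in their place "T_tool_cam" (4x4, takes a point from camera to tool coordinates, whose origin is the TCP and whose axes are the flange's). Camera axes: x right, y up, looking along -z (the intrinsics and any distortion apply to the point x, -y, -z); pixel columns grow to the right and rows downward; lengths in m; the calibration is good to about 2 mm. A picture is of the moment at which its call begins: read the wrist's pose just before it. There is no depth.
- workorder.close_job(): hands the job in; it is judged then, once.
The state is a dict: "t": time; "q": joint angles; "dq": joint speeds; "joint_torque": joint torques, N m; "tool_pos": TCP position; "orientation": TCP orientation; "force": force on the tool from outside, world axes, zero at the start; "wrist_torque": the same for the moment, N m; "opening": finger opening in m; "gripper_force": force on a finger pad.
Only numpy, scipy, OpenCV 4.12 (cv2) and the standard library are available. Lean on these libraries where they do the work, as an engineer would, in place of code of your own. Each camera call takes 0.05 s, during which the arm holds its last target. There are 200 camera calls.

TASK

Get the stone-graining turntable running: press the brake pedal all the way down to its stop to re-arm the drive and let it spring fully back up, then press the dead-man lever down until its arm is level, halfway through its travel, and finish while still holding it there steadily with the gripper. Never push the lever on down to its bottom stop, which trips the drive, and leave the pencil case, the ink tin and the jar where they are.

Things in the scene. Friction and masses are not known exactly. Their poses are not given: they have to be found in the camera images.
- lever_stand: Fixed stand of the dead-man lever: grey box 85 x 75 mm, 82 mm high, on a dark base plate; two small cheeks (up to 126 mm high) carry the pivot. Origin: on the bench right under the pivot, which is 105 mm up, its axle along y. The lever points along the stand's -x, roughly towards the robot; yaw within 0.45 rad. It stands left or right of the middle, the pedal on the other side.
- lever_pad (a point): Centre of the top face of the black press pad at the lever's free end. Pad 50 mm along the arm, 46 wide, 24 thick; its centre is 140 mm from the pivot, its top face 12 mm above the arm's centre line, which runs through the pivot. At rest this point is about 171 mm above the bench; with the arm level 117 mm, and 140 mm from the pivot horizontally.
- lever (a joint): Turn of the dead-man lever, rad. 0: at rest, arm slanting 0.4 rad (23 deg) up towards the robot; 0.4: arm level, the run position, half of the travel; 0.8: bottom stop. A spring always pushes it back up: pressing down on the pad takes about 3 N at first, 8 N at level, 13 N at the stop.
- pedal_stand: Fixed stand of the brake pedal: dark steel base plate 175 x 120 mm, 12 mm thick, with two low cheeks 55 mm high, 114 mm over both, that carry the hinge. Origin: on the bench right under the hinge, which is 35 mm up and runs along y. The tread points along the stand's -x, roughly towards the robot; yaw within 0.45 rad.
- pedal_pad (a point): Place to press the pedal: top of the tread, middle of its width, 105 mm from the hinge. Tread: steel plate 90 mm wide, reaching 135 mm from the hinge, with a black ribbed rubber mat; its top is 8 mm above the plane through the hinge. At rest this point is about 79 mm above the bench; on the stop the tread is level and the point 43 mm above the bench.
- pedal (a joint): Turn of the brake pedal, rad. 0: at rest, tread slanting 0.35 rad (20 degrees) up towards the robot; 0.35: down on its stop, tread level. A spring lifts it back: about 3 N at the start, 9 N at the stop, pressing at pedal_pad.
- case: Bystander: black rounded pencil case 125 x 55 mm, 36 mm high. Origin: centre of its underside.
- tin: Bystander: ink tin, 72 mm across, 55 mm high. Origin: centre of its underside.
- jar: Bystander: small jar, 56 mm across, 70 mm high. Origin: centre of its underside.
There are look-alikes about, which are no part of the job. Leave any pink look-alike of the pedal_stand alone. What is shaped like the lever_stand but blue is not meant.

How it is judged:
On the way, in this order (a step that is already met when the one before it is completed fails the run):
1. the brake pedal is pressed down to its stop (value of joint pedal above 0.32 rad and value of joint lever below 0.1 rad), for 0.1 s.
2. the brake pedal has sprung back up (value of joint pedal below 0.04 rad), for 0.1 s.
3. the fingers hold the dead-man lever level (value of joint lever between 0.3 and 0.5 rad and contact force between the fingers and lever above 2 N), for 0.5 s.
At the end, for the whole second after the job is handed in: Pedal has been to its stop (within 0.03 rad) and is back up (below 0.04); the fingers press the dead-man lever (over 2 N) and keep its arm level within 0.1 rad (joint 0.3 to 0.5), at rest, through the last second; case, tin and jar within 30 mm of where they began (all of step 3 and velocity of joint lever between -0.1 and 0.1 rad/s and value of joint pedal below 0.04 rad and distance of each of case, tin, jar from where it was at the start of the episode below 0.03 m); the arm keeps its last pose, push and grip.
It fails at once if the lever is pushed down to its bottom stop (beyond 0.7 rad) (value of joint lever above 0.7 rad).
It fails at once if a bystander is shifted by more than 30 mm (distance of any of case, tin, jar from where it was at the start of the episode above 0.03 m).
It also fails if it takes over 48 s, if anything falls off the work surface, if the arm or the gripper's body presses on something with over 40 N, if the wrist force passes 120 N, or if a joint passes its speed limit or range.

## Working session

There is one attempt and no reset: what is moved stays moved. The work goes in short steps, Python scripts to look and compute and a tool call to move; the robot and the scene stay as the last step left them, time stands still between calls to the robot, and variables do not carry over. Pictures are saved under pics/ and viewed, at most 10 in all, crops included, and the job is handed in when it is done.

Besides the shell and the picture viewer there is one more tool, called after ">>>" as a command line: name --argument value ..., lists and objects as JSON in quotes. play_rows: Moves the arm, as the interface text tells. Its arguments: {"type":"object","properties":{"targets":{"type":"array"},"grip":{"type":"number"},"grip_force":{"type":"number"}},"required":["targets"]}

```bash
mkdir -p pics; cat > h.py <<'E'
import numpy as np, cv2
from plant import read_state, eyes, workorder
from scipy.spatial.transform import Rotation as R
def cam(name,save=None):
    s=read_state(); c=eyes.read_camera(name)
    if 'cam_to_world' not in c:
        T=np.eye(4);T[:3,:3]=R.from_rotvec(s['orientation']).as_matrix();T[:3,3]=s['tool_pos']
        c['cam_to_world']=T@np.array(c['T_tool_cam'])
    if save: cv2.imwrite(f'pics/{save}.png',c['image'][:,:,::-1])
    c={k:v for k,v in c.items()}
    return c
def K(c):
    f=240/np.tan(np.radians(c['vfov'])/2); return np.array([[f,0,c['cx']],[0,f,c['cy']],[0,0,1.]]),np.array([c['k1'],0,0,0.])
def hit(c,uv,z):
    k,d=K(c); p=cv2.undistortPoints(np.array(uv,float).reshape(-1,1,2),k,d,criteria=(3,50,1e-9)).reshape(-1,2) if 0 else cv2.undistortPoints(np.array(uv,float).reshape(-1,1,2),k,d).reshape(-1,2)
    T=np.array(c['cam_to_world']); r=np.c_[p[:,0],-p[:,1],-np.ones(len(p))]@T[:3,:3].T
    o=T[:3,3]; return o+r*((np.broadcast_to(z,len(p))-o[2])/r[:,2])[:,None]
def proj(c,P):
    k,d=K(c);T=np.linalg.inv(np.array(c['cam_to_world'])); q=np.atleast_2d(P)@T[:3,:3].T+T[:3,3]
    return cv2.projectPoints((q*[1,-1,-1]).reshape(-1,1,3),np.zeros(3),np.zeros(3),k,d)[0].reshape(-1,2)
E
python3 - <<'E'
from h import *
import pickle
for n in ['top','scene']:
    c=cam(n,n+'1'); pickle.dump(c,open(n+'.pkl','wb')); print(n,c['vfov'],c['k1'],np.round(c['cam_to_world'],2).tolist())
s=read_state();print(s['t'],s['orientation'],s['force'])
E
```

```text
top 57.327300829594606 -0.08894455600359402 [[0.02, 0.98, -0.19, 0.26], [-1.0, 0.03, 0.02, -0.0], [0.02, 0.19, 0.98, 1.18], [0.0, 0.0, 0.0, 1.0]]
scene 44.37795029043861 -0.0029299995918672596 [[0.27, -0.72, 0.64, 1.39], [0.96, 0.2, -0.19, -0.31], [0.01, 0.67, 0.74, 1.2], [0.0, 0.0, 0.0, 1.0]]
0.1 [-5.15603853e-01 -3.09856089e+00  2.54505302e-03] [-0.04427597 -0.47893385  0.10043316]
```

View pics/top1.png

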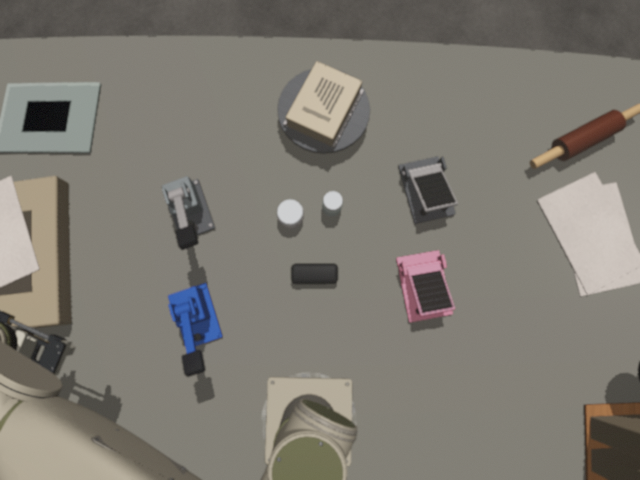

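View pics/scene1.png

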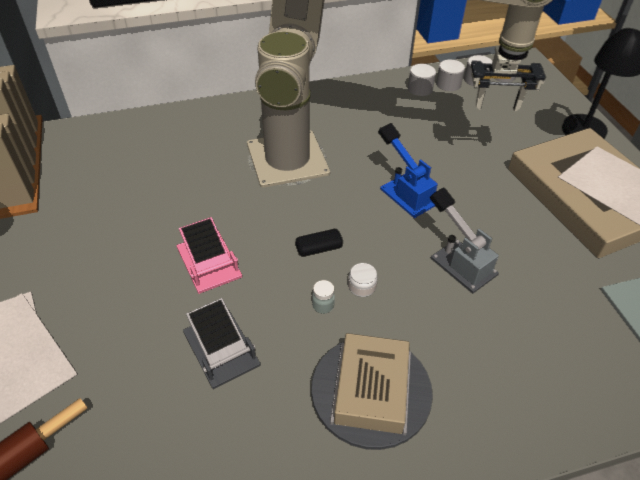

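The top view shows the grey lever (pad about (186,236), pivot (178,190)) and the grey pedal (mat about (434,190)). It also shows the blue and pink decoys, and the tin (290,212), jar (333,202) and case (314,273). I'll enlarge the two real devices.

```bash
python3 - <<'E'
import cv2,numpy as np
t=cv2.imread('pics/top1.png');s=cv2.imread('pics/scene1.png')
f=lambda im,x,y:cv2.resize(im[y:y+75,x:x+100],None,fx=4,fy=4,interpolation=cv2.INTER_CUBIC)
# offsets
a=np.vstack([np.hstack([f(t,140,175),f(t,385,150)]),np.hstack([cv2.resize(s[180:300,420:580],(400,300),interpolation=cv2.INTER_CUBIC),cv2.resize(s[285:405,160:320],(400,300),interpolation=cv2.INTER_CUBIC)])])
cv2.imwrite('pics/z1.png',np.clip(a*1.5,0,255))
E
```

```text
[ WARN:0@0.032] global loadsave.cpp:1063 imwrite_ Unsupported depth image for selected encoder is fallbacked to CV_8U.
```

View pics/z1.png

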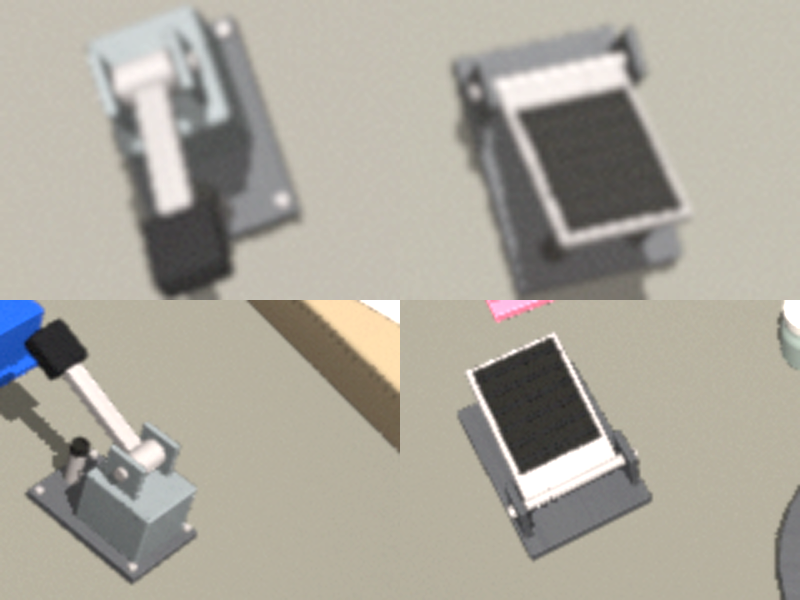

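Enlarged, I can read pad tops, hubs, tread corners and hinge bolts. Now I'll fit each stand's x, y and yaw using both views.

```bash
cat > fit.py <<'E'
from h import *
import pickle
from scipy.optimize import least_squares
t=pickle.load(open('top.pkl','rb'));s=pickle.load(open('scene.pkl','rb'))
def w(p,L):
    c,n=np.cos(p[2]),np.sin(p[2]); L=np.array(L,float); return np.c_[p[0]+c*L[:,0]-n*L[:,1],p[1]+n*L[:,0]+c*L[:,1],L[:,2]]
def fit(name,obs,x0):
    g=lambda p:np.concatenate([(proj(C,w(p,L))-np.array(uv)).ravel() for C,L,uv in obs])
    r=least_squares(g,x0,loss='soft_l1'); print(name,np.round(r.x,4),'res',np.round(r.fun if 0 else g(r.x),1).tolist()); return r.x
pp=[[-.124,.045,.089],[-.124,-.045,.089]]
ped=fit('pedal',[(t,pp+[[0,.057,.035]],[(426.25,211.25),(457.5,203),(403.75,173)]),(s,pp+[[0,.057,.035],[0,-.057,.035]],[(222,299),(187.2,313.8),(252.8,347),(204.8,369.8)])],[.6,-.25,0])
a=.4;lp=[[-.140*np.cos(a)+.012*np.sin(a),0,.171],[0,0,.111]]
lev=fit('lever',[(t,lp,[(186.75,235.75),(175.75,193.5)]),(s,lp,[(442,198),(479.2,242)])],[.6,.25,0])
print('pedal_pad',w(ped,[[-.105*np.cos(.35)+.008*np.sin(.35),0,.079],[-.105,0,.043]]))
print('lever_pad',w(lev,[lp[0],[-.14,0,.117]]))
print('tin,jar,case',hit(t,[(290,209),(333,198),(314,272)],[.055,.07,.036]))
print('blue pad',hit(t,[(194,362)],.17),'pink free',hit(t,[(436,318)],.085))
E
python3 fit.py
```

```text
pedal [ 0.6754 -0.3004  0.2556] res [-1.0, -1.7, 0.4, -0.9, -0.0, -0.3, -0.0, -2.0, -1.5, -0.7, -0.8, -0.0, 0.9, -0.3]
lever [0.5615 0.3501 0.4529] res [-0.2, -2.3, -0.2, 0.6, 0.5, 0.1, -2.2, -0.4]
pedal_pad [[ 0.5826361  -0.32462478  0.079     ]
 [ 0.5738231  -0.32692821  0.043     ]]
lever_pad [[0.44972786 0.29570223 0.171     ]
 [0.43558886 0.28882124 0.117     ]]
tin,jar,case [[ 0.54407979  0.0619764   0.055     ]
 [ 0.57303032 -0.05012313  0.07      ]
 [ 0.38150012 -0.00545851  0.036     ]]
blue pad [[0.15810738 0.25818353 0.17      ]] pink free [[ 0.26858829 -0.31085676  0.085     ]]
```

>>> play_rows --targets '[0, 0, -3, 0, 0, 0, -6, 0, -2.7, -3, -6, 0, -5.4, -5.9, -6, 0, -8.1, -8.9, -6, 0, -10.8, -11.8, -6, 0, -13.5, -14.8, -6, 0, -16, -17.7, -6, 0]' --grip 0

```text
t: 0.77
tool_pos: [0.2885, 0.3464, 0.2781]
orientation: [-0.515, -3.099, 0.001]
force: [1.3, 0.5, -0.2]
opening: 0.0442
gripper_force: 0.0
```

>>> play_rows --targets '[-2.7, -3, 0, 0, -5.4, -5.9, 0, 0, -8.1, -8.9, 0, 0, -10.8, -11.8, 0, 0, -13.5, -14.8, 0, 0, -16.2, -17.7, 0, 0, -18.9, -20.7, 0, 0, -21.6, -23.6, 0, 0]'

```text
t: 1.43
tool_pos: [0.4164, 0.0531, 0.2785]
orientation: [0.516, 3.099, 0.0]
force: [0.8, 0.3, -0.1]
opening: 0.0004
gripper_force: 0.0
```

>>> play_rows --targets '[-2.7, -3, 0, 0, -5.4, -5.9, 0, 0, -8.1, -8.9, 0, 0, -10.8, -11.8, 0, 0, -13.5, -14.8, 0, 0, -16.2, -17.7, 0, 0, -18.9, -20.7, 0, 0, -21, -23, 0, 0]'

```text
t: 2.1
tool_pos: [0.5407, -0.2334, 0.2777]
orientation: [-0.517, -3.098, 0.0]
force: [0.6, -0.0, -0.6]
opening: 0.0006
gripper_force: 0.0
```

>>> play_rows --targets '[-2.5, -2.7, 1, 0, -4.5, -5, 2, 0, -6, -6.5, 3, 0, -7, -7.6, 4, 0, -7, -7.6, 4, 0, -7, -7.6, 4, 0]'

```text
t: 2.6
tool_pos: [0.5813, -0.3249, 0.2368]
orientation: [-0.517, -3.096, -0.002]
force: [0.0, 0.6, 0.2]
opening: 0.0007
gripper_force: 0.0
```

```bash
python3 - <<'E'
from h import *
import pickle
c=cam('wrist','w1');pickle.dump(c,open('w1.pkl','wb'));s=read_state();print(s['t'],s['tool_pos'],s['orientation'],s['opening'],s['force'],np.round(c['T_tool_cam'],3).tolist(),c['vfov'])
print(proj(c,[[.5826,-.3246,.079],[.6754,-.3004,.035]]))
E
```

```text
2.65 [ 0.58170687 -0.32444907  0.23814237] [-5.15725327e-01 -3.09759418e+00 -1.35140583e-03] 0.0007340612848003433 [-0.05298415 -0.26547207  0.27351363] [[-0.0, 0.965, 0.263, 0.072], [1.0, 0.0, 0.0, -0.0], [0.0, 0.263, -0.965, -0.166], [0.0, 0.0, 0.0, 1.0]] 58.55045220285979
[[318.53670193 225.25672038]
 [375.54041752 299.05397291]]
```

View pics/w1.png

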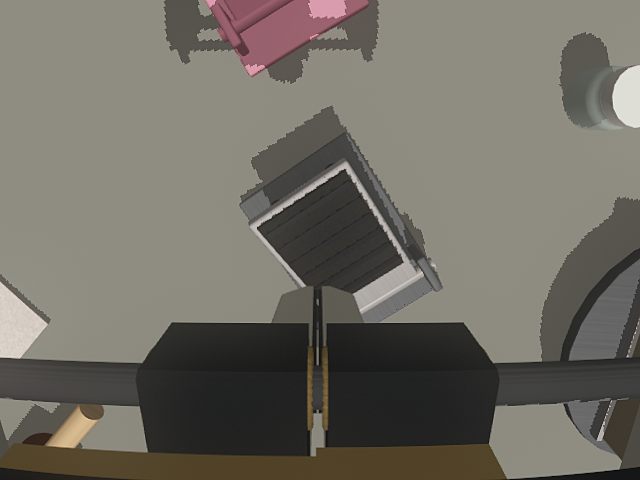

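The wrist view shows the grey tread just ahead of the fingers, with free-edge corners at (250,222) and (347,160). The fingers sit roughly over the tread. I'll refine from these corners.

```bash
python3 - <<'E'
from h import *
import pickle
c=pickle.load(open('w1.pkl','rb'))
f=hit(c,[(250,222),(347,160)],.089);print(f, np.linalg.norm(f[0]-f[1]))
e=f[1]-f[0];e/=np.linalg.norm(e);n=np.array([-e[1],e[0],0]);n*=np.sign(n[0])
print('yaw',np.arctan2(n[1],n[0]))
m=f.mean(0);rest=m+n*.028;low=m+n*(.124-.105)
s=read_state();T=R.from_rotvec(s['orientation']).as_matrix()
for p,z in((rest,.079),(low,.043)): p[2]=z; print(p, 100*T.T@(p-s['tool_pos']))
E
```

```text
[[ 0.56128611 -0.37181262  0.089     ]
 [ 0.5412749  -0.28863957  0.089     ]] 0.08554650849436822
yaw 0.23610960154740737
[ 0.57850365 -0.32367628  0.079     ] [ 0.30448861 -0.04063301 15.91468356]
[ 0.56975336 -0.32578158  0.043     ] [ 1.05876624 -0.52557132 19.51550292]
```

>>> play_rows --targets '[0.6, -0.2, 3, 0, 0.6, -0.2, 6, 0, 0.6, -0.2, 9, 0, 0.6, -0.2, 12, 0, 0.6, -0.2, 14, 0, 0.6, -0.2, 15, 0, 0.6, -0.2, 15.5, 0, 0.6, -0.2, 15.5, 0]'

```text
t: 3.32
tool_pos: [0.5761, -0.3242, 0.0843]
orientation: [0.514, 3.099, 0.0]
force: [1.0, -0.1, 0.4]
opening: 0.0004
gripper_force: 0.0
```

>>> play_rows --targets '[0, 0, 0.7, 0, 0, 0, 1.4, 0, 0, 0, 2.1, 0, 0, 0, 2.8, 0, 0, 0, 3.4, 0, 0, 0, 3.8, 0, 0, 0, 3.8, 0, 0, 0, 3.8, 0]'

```text
t: 3.98
tool_pos: [0.5758, -0.3265, 0.0471]
orientation: [0.516, 3.098, -0.003]
force: [-5.5, -1.3, 9.3]
opening: 0.0003
gripper_force: 4.2
```

>>> play_rows --targets '[0, 0, 0.2, 0, 0, 0, 0.4, 0, 0, 0, 0.5, 0, 0, 0, 0.5, 0, 0, 0, 0.5, 0]'

```text
t: 4.4
tool_pos: [0.5758, -0.3266, 0.0432]
orientation: [0.516, 3.098, -0.004]
force: [-8.7, 0.1, 13.3]
opening: 0.0006
gripper_force: 7.0
```

>>> play_rows --targets '[0, 0, 0.2, 0, 0, 0, 0.4, 0, 0, 0, 0.5, 0, 0, 0, 0.5, 0, 0, 0, 0.5, 0]'

```text
t: 4.82
tool_pos: [0.5759, -0.3267, 0.0424]
orientation: [0.516, 3.098, -0.004]
force: [-23.0, 9.1, 44.0]
opening: 0.0005
gripper_force: 21.6
```

Force rose to 44 N with almost no travel, so the pedal is on its stop. I'll release it and lift away.

>>> play_rows --targets '[0, 0, -1, 0, 0, 0, -2.5, 0, 0, 0, -4.5, 0, 0, 0, -7.5, 0, 0, 0, -11, 0, 0, 0, -15, 0, 0, 0, -19, 0, 0, 0, -22, 0]'

```text
t: 5.48
tool_pos: [0.5765, -0.3255, 0.2603]
orientation: [0.515, 3.095, -0.003]
force: [0.8, -0.0, 1.3]
opening: 0.0005
gripper_force: 0.0
```

```bash
python3 - <<'E'
from h import *
import pickle
c=cam('wrist','w2');s=read_state();print(s['t'],s['tool_pos'],s['force'])
a=c['image']; t=cam('top','top2')['image']
o=np.hstack([cv2.resize(a,(400,300)),cv2.resize(t[150:225,385:485],(400,300))]);cv2.imwrite('pics/z2.png',o[:,:,::-1])
T=R.from_rotvec(s['orientation']).as_matrix()
# viewpoint so lever pad is seen: TCP at pad offset
for p in ([.44,.29,.26],): print(100*T.T@(np.array(p)-s['tool_pos']))
E
```

```text
5.5333 [ 0.57840749 -0.32674989  0.26748163] [ 1.09119106 -0.07250722  4.56990537]
[33.07492097 53.86985124  0.13788452]
```

View pics/z2.png

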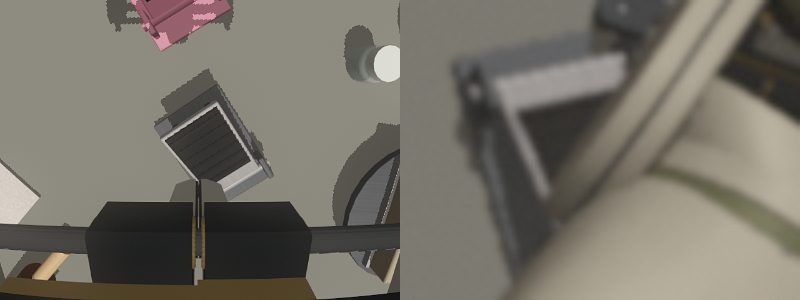

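The pedal has sprung back up: the tread slants as before. Moving to the lever.

>>> play_rows --targets '[2, 3.3, 0, 0, 4.1, 6.7, 0, 0, 6.2, 10.1, 0, 0, 8.3, 13.5, 0, 0, 10.4, 16.9, 0, 0, 12.5, 20.3, 0, 0, 14.6, 23.7, 0, 0, 16.7, 27.1, 0, 0]'

```text
t: 6.25
tool_pos: [0.5047, -0.0129, 0.2551]
orientation: [0.516, 3.099, 0.0]
force: [0.0, -0.8, 0.1]
opening: 0.0005
gripper_force: 0.0
```

>>> play_rows --targets '[2.1, 3.4, 0, 0, 4.2, 6.8, 0, 0, 6.3, 10.2, 0, 0, 8.4, 13.6, 0, 0, 10.5, 17, 0, 0, 12.5, 20.4, 0, 0, 14.2, 23.2, 0, 0, 15.5, 25.3, 0, 0]'

```text
t: 6.92
tool_pos: [0.4396, 0.2777, 0.2552]
orientation: [-0.513, -3.099, -0.001]
force: [-0.9, -0.0, 0.5]
opening: 0.0002
gripper_force: 0.0
```

>>> play_rows --targets '[0.9, 1.5, 0, 0, 0.9, 1.5, 0, 0, 0.9, 1.5, 0, 0]'

```text
t: 7.17
tool_pos: [0.4367, 0.2927, 0.255]
orientation: [-0.512, -3.099, 0.001]
force: [0.7, -0.2, 0.4]
opening: 0.0007
gripper_force: 0.0
```

```bash
python3 - <<'E'
from h import *
import pickle
c=cam('wrist','w3');pickle.dump(c,open('w3.pkl','wb'));s=read_state();print(s['t'],s['tool_pos'],s['force'])
print(proj(c,[[.4497,.2957,.171],[.5615,.3501,.105]]))
E
```

```text
7.2167 [0.43706744 0.29190191 0.2551637 ] [-0.32866174 -1.13585234 -0.57100187]
[[329.44644794 267.34913885]
 [431.97617059 343.00576543]]
```

View pics/w3.png

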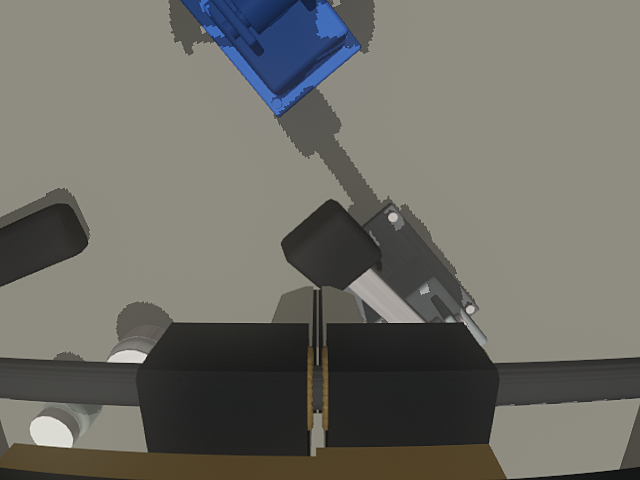

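The wrist view shows the black lever pad centred at about (333,244), its arm running to the lower right. It lies slightly farther along tool +x than predicted.

```bash
python3 - <<'E'
from h import *
import pickle
c=pickle.load(open('w3.pkl','rb'));s=read_state();T=R.from_rotvec(s['orientation']).as_matrix()
p=hit(c,[(333,244)],.171)[0]; print(p,100*T.T@(p-s['tool_pos']))
print(hit(c,[(335,200),(282,242),(330,290),(382,250)],.171))
q=hit(c,[(405,312)],.13)[0]; d=q-p; y=np.arctan2(d[1],d[0]); print('yaw',y)
for y in (.3,y):
  l=p+np.array([np.cos(y),np.sin(y),0])*-.0159; l[2]=.117; print(l,100*T.T@(l-s['tool_pos']))
E
```

```text
[0.4362515  0.30243163 0.171     ] [0.41675776 0.97649965 8.41566697]
[[0.4110604  0.31198705 0.171     ]
 [0.42511563 0.27358803 0.171     ]
 [0.46397239 0.29133349 0.171     ]
 [0.44948017 0.32954368 0.171     ]]
yaw 0.38999912439202644
[0.42106165 0.29773286 0.117     ] [ 1.70201139  0.04511979 13.81647753]
[0.42154544 0.29638665 0.117     ] [ 1.61273032 -0.06664907 13.8165549 ]
```

>>> play_rows --targets '[1.1, 0.5, 2, 0, 1.1, 0.5, 4, 0, 1.1, 0.5, 6, 0, 1.1, 0.5, 7.2, 0, 1.1, 0.5, 7.6, 0, 1.1, 0.5, 7.6, 0]'

```text
t: 7.72
tool_pos: [0.4282, 0.2992, 0.1789]
orientation: [-0.517, -3.097, 0.003]
force: [-0.3, -2.4, 2.3]
opening: 0.0006
gripper_force: 1.3
```

>>> play_rows --targets '[0, 0, 0.7, 0, 0, 0, 1.4, 0, 0, 0, 2.1, 0, 0, 0, 2.8, 0, 0, 0, 3.5, 0, 0, 0, 4, 0, 0, 0, 4, 0, 0, 0, 4, 0]'

```text
t: 8.38
tool_pos: [0.4283, 0.3005, 0.1396]
orientation: [-0.516, -3.099, 0.0]
force: [-2.9, -1.2, 6.2]
opening: 0.0007
gripper_force: 2.5
```

>>> play_rows --targets '[0, 0, 0.5, 0, 0, 0, 1, 0, 0, 0, 1.5, 0, 0, 0, 2, 0, 0, 0, 2.3, 0, 0, 0, 2.3, 0, 0, 0, 2.3, 0, 0, 0, 2.3, 0]'

```text
t: 9.05
tool_pos: [0.4279, 0.3004, 0.1171]
orientation: [-0.515, -3.098, 0.001]
force: [-5.0, -1.7, 7.8]
opening: 0.0004
gripper_force: 3.8
```

```bash
python3 - <<'E'
from h import *
s=read_state();print(s['t'],s['tool_pos'],s['force'],s['dq'])
a=cam('wrist')['image'];t=cam('scene')['image']
o=np.hstack([cv2.resize(a,(400,300)),cv2.resize(t[150:300,400:600],(400,300),interpolation=cv2.INTER_CUBIC)]);cv2.imwrite('pics/z3.png',o[:,:,::-1])
E
```

```text
9.05 [0.42794877 0.30042376 0.11705621] [-4.99420581 -1.73431922  7.80956969] [-0.00021558  0.00033824 -0.00085536 -0.00091394  0.00040166 -0.00041543]
```

View pics/z3.png

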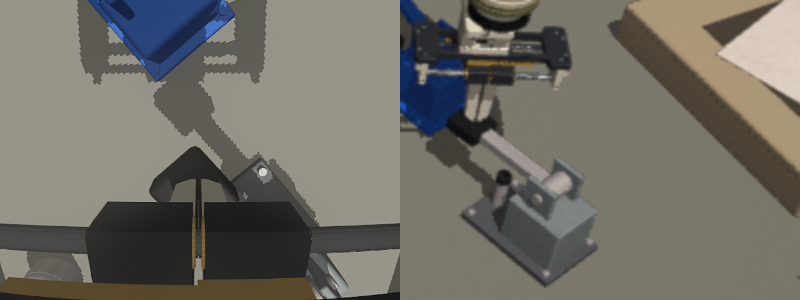

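The wrist and scene views show the fingers on the pad with the arm level. z = 0.117 and about 8 N match the run position, so I'll hold a little longer and hand in.

>>> play_rows --targets '[0, 0, 0, 0, 0, 0, 0, 0, 0, 0, 0, 0, 0, 0, 0, 0, 0, 0, 0, 0, 0, 0, 0, 0, 0, 0, 0, 0, 0, 0, 0, 0]'

```text
t: 9.82
tool_pos: [0.428, 0.3004, 0.1171]
orientation: [-0.515, -3.098, 0.001]
force: [-4.6, -2.5, 7.7]
opening: 0.0004
gripper_force: 3.8
```

```bash
python3 -c "
from h import *
s=read_state();print(s['t'],s['tool_pos'],s['force'])
print(workorder.close_job())"
```

```text
9.8167 [0.42796    0.30041361 0.11710481] [-4.56702617 -2.4697221   7.65141007]
the job is handed in; nothing more can be done
None
```

I pressed the brake pedal to its stop and it sprang back up; the gripper then held the dead-man lever level (fingertips at z = 0.117 m, about 8 N) when I handed the job in at 9.8 s, and no verdict came back.

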